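# Hang the ear defenders on the lamp stand's hanger arm

### The job

Swing the lamp stand's hanger arm back under the lamp, all the way to its stop. Then hang the ear defenders by their headband over the arm so that they hang upright and still between the post and the knob at the arm's end, the arm still fully home. Do not knock the lamp or push the other things on the bench about.

Things in the scene. Friction and masses are not known exactly. Their poses are not given: they have to be found in the camera images.
- hanger (a joint): Swing angle (rad) of the hanger arm about the lamp stand's post: 0 = fully home against its stop, below and parallel to the lamp; it grows (to 0.95 at most) as the free end swings out towards the robot, clockwise seen from above. Light friction (about 1.5 N at the pin): it stays where it is left. At the start 0.3 to 0.6.
- stand: Lamp stand, fixed: 150 mm square steel base 12 mm thick, post of 24 mm diameter, 387 mm high, a 40 mm collar just under the arm. Origin: bench level on the post's axis, which is also the hanger arm's hinge axis; z up. With the arm home, arm and lamp both run from the post along the stand's -y; its -x points roughly to the robot.
- rail_mid (a point): Middle of the hanger arm's bar, on its axis, 120 mm from the post's axis, 225 mm above the bench. Round level steel bar, 14 mm diameter. Axes turn with the arm (same as the stand's when home): y along the bar towards the post, z up. At the free end, 240 mm from the post, a 16 mm knob stands up to 16 mm above the bar's axis (with a 20 mm collar around the bar) and a drop pin hangs below.
- pin (a point): Grip point on the drop pin: an upright steel pin of 12 mm diameter hanging from the arm's free end, 240 mm from the post's axis, reaching down to 60 mm below the bar's axis, with a 16 mm ball at its foot. This point is on the pin's axis, 36 mm below the bar's axis. Axes as for rail_mid. Push or pinch the pin to swing the arm.
- lamp: Slim aluminium lamp bar on the stand, fixed, 40 mm wide, 24 mm high. Origin and axes those of the stand: it spans x -45 to -5 mm, y -290 to +10 mm; underside 333 mm above the bench, 108 mm above the hanger bar's axis and just on the robot's side of it. A gripper pointing straight down over the bar would hit it: lean the tool back towards the robot.
- defenders: Ear defenders, about 0.24 kg, standing on their cups, band up. Origin on the bench midway between the cups, z up; band in the x-z plane, cups at +x and -x (sides alike). Band: half-circle centred 110 mm up, inner radius 75, 7 thick, 30 wide (y). Cups 96 high, 72 wide (y), at 37 to 75 mm either side; strips to 82 mm join them to the band. Yaw within 0.35 rad. Pinch the band across its width.
- crown (a point): Centre of the underside of the headband at its highest point, 185 mm above the origin of the defenders, in whose frame it lies.
- tin: Bystander: round aluminium tin, 72 mm diameter, 30 mm high, origin under its centre. It stands where the defenders might have stood.
- mug: Bystander: white mug, 80 mm diameter, 92 mm high, origin under its centre.
- screwdriver: Bystander: screwdriver lying flat, about 200 mm long, along its x.
- meter: Bystander: hand-held meter lying flat, 170 x 82 mm, 40 mm high over its dial, origin under its centre.
- tray: Bystander: low white parts tray, 110 x 150 mm, 28 mm high, origin under its centre.
- post: Bystander: steel optics post, 25 mm diameter on a 48 mm foot, 85 mm high, origin under its centre.
There are look-alikes about, which are no part of the job. Leave any green or pink look-alike of the defenders alone.

How it is judged (in metres and radians):
On the way, in this order (a step that is already met when the one before it is completed fails the run):
1. the hanger arm is swung home to its stop (within 0.05 rad) while the defenders still stand on the bench (value of joint hanger below 0.05 rad and height (world z) of defenders below 0.01 m), for 0.2 s.
2. the defenders hang by their headband over the arm (value of joint hanger below 0.05 rad and z of crown in the frame of rail_mid between -0.004 and 0.016 m and x of crown in the frame of rail_mid between -0.025 and 0.025 m and y of crown in the frame of rail_mid between -0.1 and 0.08 m and angle between defenders's own z axis and vertical below 0.25 rad and contact force between defenders and stand above 1 N), for 0.2 s.
At the end, for the whole second after the job is handed in: The hanger arm is home (within 0.05 rad of its stop) and the ear defenders hang at rest on its bar, weight on the arm: underside of the crown on the bar (-4 to 16 mm above its axis, within 25 mm of it sideways), between 40 and 220 mm from the post's axis, upright within 0.25 rad (all of step 2 and linear speed of defenders below 0.03 m/s and angular speed of defenders below 0.3 rad/s); the robot touches nothing.
It fails at once if the lamp is struck (more than 6 N) (contact force between lamp and anything else above 6 N).
It fails at once if a bystander (tin, mug, screwdriver, meter, tray or post) is pushed more than 30 mm (distance of any of tin, mug, screwdriver, meter, tray, post from where it was at the start of the episode above 0.03 m).
It also fails if it takes over 56 s, if anything falls off the work surface, if the arm or the gripper's body presses on something with over 40 N, if the wrist force passes 120 N, or if a joint passes its speed limit or range.

### The arm

A 6-joint arm with a two-finger parallel gripper is mounted at the origin on the work surface. World frame = base frame: x ahead of the robot, y to its left, z up, the work surface at z = 0. Lengths are in mm, angles in rad, forces in N, time in s.
With the tool pointing down it reaches from about 400 to 825 mm from the base axis. Payload 7 kg.
Tool frame: the origin (TCP) lies between the finger pads; the fingertips stand 11 mm ahead of it and the grasp point (between the pads) lies 8 mm behind it (arm.tips_ahead is the distance from the TCP to the fingertips, in mm); z points along the fingers, y is the line along which they close (so a half turn about z gives the same grasp; the last joint's range is limited). The gripper opens to 88 mm and grips with 3 to 60 N. Pads are 19 mm wide; open, the fingers measure 130 mm over their backs; the gripper's body (78 mm by 193 mm) begins 47 mm behind the grasp point.
Start: joints at [1.41, 0.359, 0.012, 0, -1.224, -0.288], TCP at [292.877, 608.127, 237.561] pointing down, gripper open.
Joint ranges: [-3.07, 3.07], [-1.43, 2.12], [-1.02, 1.25], [-3.03, 1.67], [-3.05, -0], [-3.03, 3.03]. Speed limits (rad/s): [2.39, 2.39, 3.01, 3.14, 3.14, 3.14].

### API

Orientations are given as a rotation vector (axis times angle).
In Python, from rig import arm, camera gives the robot as it stands.
- The arm moves only by the tool play_rows, never from a script. Its arguments are lists of equal length, an entry for each row: "delta_pos": the shift along the world's x, y, z in units of 30 mm (1.0 is 30 mm), a list of three; "delta_rot": the turn, a rotation vector about the world's x, y, z in units of 6 degrees (1.0 is 6 degrees), a list of three; "jaw": the opening, from -1 (shut) to 1 (fully open), so that 0 is half open. A call has 1 to 8 rows; each row shifts and turns the commanded pose from where the row before left it; what a row does not reach is not made up. A row lasts 1/8 s, in which the tool goes at most 62.5 mm and 10.7 degrees, less where a joint would pass 70% of its speed; a pose out of reach is approached as far as the arm can. A call is refused whole if a number of a shift passes 1 or a number of a turn 1, either way. A call with a gripper value outside its range is refused whole. The fingers move at their own pace and stop on an object; "newtons" is the grip in N (left out, the last holds). Time passes only in rows, so rows that do not move let the fingers close. It gives the time, the measured TCP pose, the force, the opening and the grip force at its end, in the units of the state.
- arm.sense(): the state, without advancing time (a new reading comes with each control period).
- camera(name): name is "scene" or "side" or "wrist"; returns a dict with "pixels" (400x640x3 uint8, red, green, blue), "z_map" (400x640 float32, mm along the optical axis (not along the pixel's ray), 0 where there is no reading), "K" (3x3 intrinsics, pixels), "distortion" ([k1, k2, p1, p2, k3] as OpenCV has them; the pictures are not rectified), "rvec" (rotation vector, rad) and "tvec" (3), from world to camera coordinates, as OpenCV has them. Camera axes: x right, y down, z forward; pixel columns grow to the right and rows downward; lengths in mm; the calibration is good to about 2 mm. A picture is of the moment at which its call begins.
- arm.finish_job(): hands the job in; it is judged then, once.
The state is a dict: "time_s": time; "joint_pos": joint angles; "joint_vel": joint speeds; "effort": joint torques, N m; "tcp_pos": TCP position; "eef_rot": TCP orientation; "ft_force": force on the tool from outside, world axes, zero at the start; "moment": the same for the moment, N m; "finger_gap": opening from 0.0 (shut) to 1.0 (fully open); "grasp_force": force on a finger pad.
Only numpy, scipy, OpenCV 4.12 (cv2) and the standard library are available. Lean on these libraries where they do the work, as an engineer would, in place of code of your own. Each camera call takes 0.05 s, during which the arm holds its last target. There are 200 camera calls.

## Working session

There is one attempt and no reset: what is moved stays moved. The work goes in short steps, Python scripts to look and compute and a tool call to move; the robot and the scene stay as the last step left them, time stands still between calls to the robot, and variables do not carry over. Pictures are saved under pics/ and viewed, at most 10 in all, crops included, and the job is handed in when it is done.

Besides the shell and the picture viewer there is one more tool, called after "Emit:" in YAML: its name, and indented under it one key for each argument. play_rows: Moves the arm, as the interface text tells. Its arguments: {"type":"object","properties":{"delta_pos":{"type":"array","items":{"type":"array","items":{"type":"number"}}},"delta_rot":{"type":"array","items":{"type":"array","items":{"type":"number"}}},"jaw":{"type":"array","items":{"type":"number"}},"newtons":{"type":"number"}},"required":["delta_pos","delta_rot","jaw"]}

```bash
mkdir -p pics
cat > h.py <<'E'
import numpy as np, cv2
from rig import arm, camera
def world(c):
    h,w=c["z_map"].shape
    uv=np.stack(np.meshgrid(np.arange(w),np.arange(h)),-1).reshape(-1,1,2).astype(np.float64)
    n=cv2.undistortPoints(uv,np.array(c["K"],float),np.array(c["distortion"],float)).reshape(h,w,2)
    z=c["z_map"].astype(float)
    P=np.dstack([n*z[...,None],z])
    R=cv2.Rodrigues(np.array(c["rvec"],float))[0]
    W=(P-np.array(c["tvec"],float).reshape(3))@R
    W[z<=0]=np.nan
    return W
E
python3 - <<'E'
from h import *
for n in("scene","side"):
    c=camera(n); np.save(f"pics/{n}0.npy",world(c)); np.save(f"pics/{n}0c.npy",c["pixels"])
    cv2.imwrite(f"pics/{n}0.png",c["pixels"][...,::-1])
    R=cv2.Rodrigues(np.array(c["rvec"],float))[0]; print(n,-R.T@np.array(c["tvec"]).ravel(),R[2])
s=arm.sense();print(s)
E
```

```text
scene [ 191.13133601 -337.60837762 1245.08094244] [ 0.3075988   0.22075309 -0.92555446]
side [  119.87553437 -1168.12903913  1304.78821654] [ 0.2649364   0.65425419 -0.70835031]
{'time_s': 0.1, 'joint_pos': array([ 1.41013408e+00,  3.59297511e-01,  1.11968740e-02, -3.15578235e-04,
       -1.22413835e+00, -2.88113242e-01]), 'joint_vel': array([-0.00028606,  0.00018328,  0.00137063,  0.00402915,  0.00234346,
       -0.00108554]), 'effort': array([-1.35461280e-03, -5.84165025e+01,  2.93752956e+01,  7.01539725e+00,
        1.01999397e-02, -5.23724441e-05]), 'tcp_pos': array([292.68852062, 607.78211291, 236.74679006]), 'eef_rot': array([ 3.06137495e+00, -6.98874093e-01, -3.20691987e-04]), 'ft_force': array([-0.06239691,  0.02296526,  0.71316167]), 'moment': array([-0.02119954,  0.0493038 , -0.0177886 ]), 'grasp_force': 0.0, 'finger_gap': 1.001204735985754}
```

View pics/scene0.png

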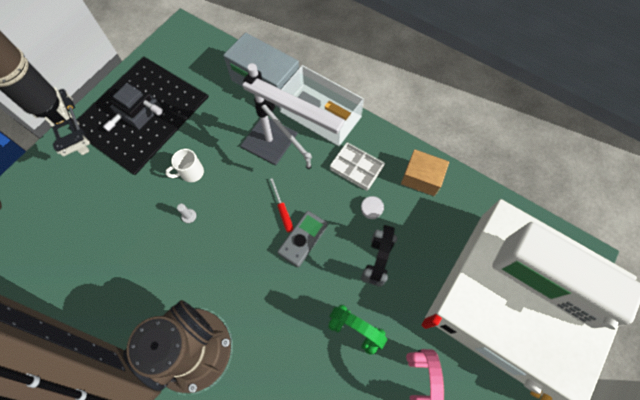

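View pics/side0.png

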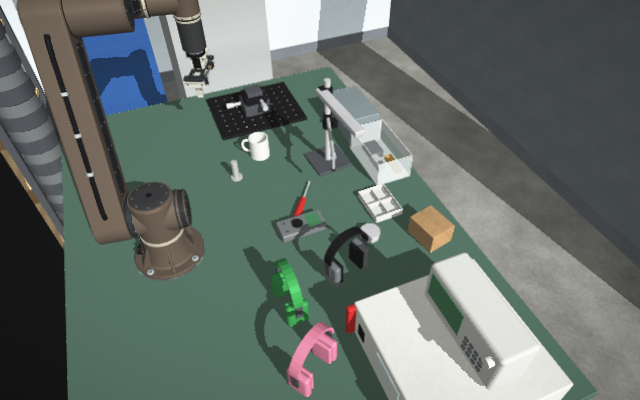

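Candidates for the defenders are the black one at scene (380,255), the green one at (357,328) and the pink one at (425,370). I choose black, because green and pink are excluded. The hanger bar runs from about (262,105) to its pin at (309,160), under the lamp at (250,85)-(340,125).

Run:
```python
from h import *
W=np.load("pics/scene0.npy");C=np.load("pics/scene0c.npy");S=np.load("pics/side0.npy")
cv2.imwrite("pics/crop.png",cv2.resize(C[60:300,230:430],None,fx=2.5,fy=2.5,interpolation=cv2.INTER_CUBIC)[...,::-1])
for n,(u,v) in dict(tin=(372,207),mug=(183,160),sd=(284,210),meter=(301,240),tray=(357,165),opost=(185,210),lampA=(250,86),lampB=(335,124),pin=(309,160),green=(357,325),box=(427,172)).items(): print(n,W[v,u].round())
def sub(A,x,y,z):
    m=(A[...,0]>x[0])&(A[...,0]<x[1])&(A[...,1]>y[0])&(A[...,1]<y[1])&(A[...,2]>z[0])&(A[...,2]<z[1]);return A[m]
V=np.vstack([W.reshape(-1,3),S.reshape(-1,3)])
c0=W[86,250]
L=sub(W,(c0[0]-350,c0[0]+350),(c0[1]-400,c0[1]+400),(345,370))
print("lamp",len(L),L.min(0),L.max(0),cv2.minAreaRect(L[:,:2].astype(np.float32)))
for nm,A in(("sc",W),("side",S)):
    L=sub(A,(c0[0]-350,c0[0]+350),(c0[1]-400,c0[1]+400),(345,370));print(nm,cv2.minAreaRect(L[:,:2].astype(np.float32)))
    B=sub(A,(c0[0]-350,c0[0]+350),(c0[1]-400,c0[1]+400),(8,16));print("z12",len(B),cv2.minAreaRect(B[:,:2].astype(np.float32)))
    T=sub(A,(c0[0]-350,c0[0]+350),(c0[1]-400,c0[1]+400),(375,395));print("top",len(T),T.mean(0) if len(T) else 0)
    H=sub(A,(c0[0]-350,c0[0]+350),(c0[1]-400,c0[1]+400),(222,245));print("bar",len(H));print(H[::max(1,len(H)//25)].round())
    q=W[255,380] 
    D=sub(A,(q[0]-150,q[0]+150),(q[1]-150,q[1]+150),(150,220));print("band",len(D),cv2.minAreaRect(D[:,:2].astype(np.float32)),D[:,2].max())
    D=sub(A,(q[0]-150,q[0]+150),(q[1]-150,q[1]+150),(180,220));print("crown",len(D),D.mean(0))
    D=sub(A,(q[0]-150,q[0]+150),(q[1]-150,q[1]+150),(20,220));print("all",len(D),cv2.minAreaRect(D[:,:2].astype(np.float32)))
```

```text
tin [ 672. -208.   27.]
mug [452. 415.  39.]
sd [503.  24.  26.]
meter [449. -83.  37.]
tray [774. -86.  29.]
opost [314. 269.  74.]
lampA [657. 216. 360.]
lampB [686. -43. 358.]
pin [620.  -1. 216.]
green [ 312. -362.  195.]
box [ 855. -298.   81.]
lamp 1683 [306.6796143  -59.62623424 345.00691589] [713.15912922 610.33072873 368.83220753] ((567.1968383789062, 306.7767333984375), (178.6180419921875, 770.8219604492188), 29.8873348236084)
sc ((567.1968383789062, 306.7767333984375), (178.6180419921875, 770.8219604492188), 29.8873348236084)
z12 3298 ((643.307861328125, 216.9690399169922), (672.7279663085938, 797.0553588867188), 0.002867110539227724)
top 120 [558.80948658 363.75617112 387.08735668]
bar 401
[[691. 248. 243.]
 [691. 221. 244.]
 [683. 227. 239.]
 [695. 215. 229.]
 [685. 223. 223.]
 [685. 200. 231.]
 [676. 197. 229.]
 [679. 175. 233.]
 [673. 168. 231.]
 [673. 152. 232.]
 [666. 143. 234.]
 [659. 139. 230.]
 [658. 123. 233.]
 [654. 117. 228.]
 [656.  96. 233.]
 [647.  92. 232.]
 [642.  86. 228.]
 [645.  66. 232.]
 [635.  66. 228.]
 [636.  45. 236.]
 [629.  40. 232.]
 [630.  27.
[... 763 characters left out ...]
1. 232.]
 [694. 210. 227.]
 [691. 203. 223.]
 [679. 184. 229.]
 [674. 171. 231.]
 [673. 159. 230.]
 [671. 146. 230.]
 [662. 134. 232.]
 [659. 125. 230.]
 [659. 117. 226.]
 [653. 111. 223.]
 [646.  96. 227.]
 [643.  79. 231.]
 [639.  78. 223.]
 [644.  62. 229.]
 [637.  47. 233.]
 [640.  43. 226.]
 [631.  31. 229.]
 [623.  22. 229.]
 [615.   3. 237.]
 [620.  -4. 236.]
 [627.  -4. 229.]
 [610.  -0. 223.]]
band 388 ((527.2495727539062, -318.2611999511719), (143.45413208007812, 35.66837692260742), 16.940845489501953) 196.4921674330548
crown 216 [ 527.15918545 -318.75644134  187.43696149]
all 1352 ((511.7257385253906, -328.707275390625), (380.9772033691406, 104.39720153808594), 31.210712432861328)
```

View pics/crop.png

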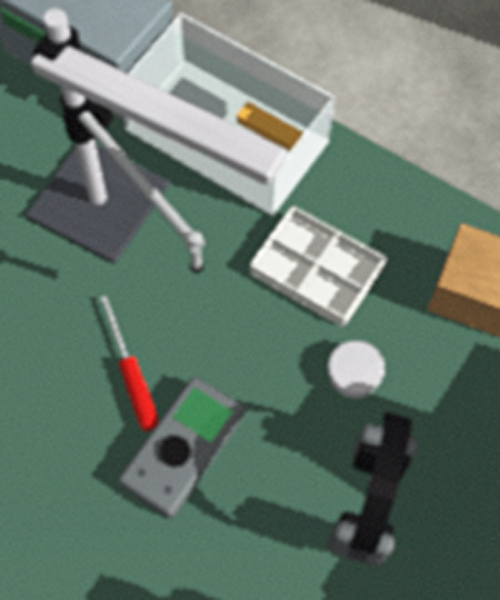

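The crop shows black defenders upright with grey cup ends, with the crown near crop (380,495). The bar runs from crop (85,115) to the pin at (197,245), and nothing stands under the lamp. Next I refine the stand pose.

Run:
```python
from h import *
for n in("scene","side"):
    A=np.load(f"pics/{n}0.npy")
    def sub(x,y,z):
        m=(A[...,0]>x[0])&(A[...,0]<x[1])&(A[...,1]>y[0])&(A[...,1]<y[1])&(A[...,2]>z[0])&(A[...,2]<z[1]);return A[m]
    L=sub((600,780),(-100,300),(350,366)); print(n,"lamp",len(L),cv2.minAreaRect(L[:,:2].astype(np.float32)),np.percentile(L[:,2],[5,50,95]))
    v=cv2.fitLine(L[:,:2].astype(np.float32),cv2.DIST_HUBER,0,.01,.01).ravel();print(" line",v,np.arctan2(v[0],-v[1]))
    T=sub((600,780),(150,300),(378,395));print(" top",len(T),T.mean(0),T.min(0),T.max(0))
    B=sub((560,800),(120,330),(7,18));print(" base",cv2.minAreaRect(B[:,:2].astype(np.float32)))
    H=sub((600,700),(20,180),(226,240));v=cv2.fitLine(H[:,:2].astype(np.float32),cv2.DIST_HUBER,0,.01,.01).ravel();print(" bar",v)
    H=sub((590,650),(-40,30),(140,210));print(" pin",len(H),H.mean(0),H.min(0),H.max(0))
    H=sub((590,650),(-40,20),(234,246));print(" knob",len(H),H.mean(0))
    for zz in((60,100),(100,150),(150,190)):
        P=sub((600,780),(150,300),zz);print(" post",zz,len(P),P.mean(0),P.min(0),P.max(0))
    # tall things along transfer path
    for x in range(450,800,50): print(x,[int(np.nanmax(np.append(sub((x,x+50),(y,y+50),(-5,600))[:,2],0))) for y in range(-450,250,50)])
```

```text
scene lamp 1526 ((680.5663452148438, 94.08746337890625), (307.49310302734375, 63.4815788269043), 89.64635467529297) [353.32094659 357.62701493 361.53791789]
 line [ 6.6100962e-02 -9.9781293e-01  6.7902936e+02  9.0546059e+01] 0.06614919
 top 70 [694.45457606 232.31234822 387.03797737] [683.91209895 221.69047401 378.32522845] [707.2728884  245.36400344 391.57148909]
 base ((671.2567138671875, 221.11724853515625), (216.6397705078125, 197.1347198486328), 1.213511347770691)
 bar [3.0436528e-01 9.5255542e-01 6.5141357e+02 9.9788399e+01]
 pin 33 [619.49222178   1.31177715 183.63170708] [614.84798112  -3.03519685 164.49751187] [627.0219537   11.82866615 208.41576154]
 knob 26 [621.02572772   4.09809553 240.23697961]
 post (60, 100) 44 [689.25065041 226.01440044  80.85237291] [681.5397097  219.65319625  60.91337298] [703.92786048 238.40141343  98.09158281]
 post (100, 150) 64 [689.8273899  226.29572787 125.66307843] [682.49571376 219.79799085 100.12166676] [703.21561822 237.37645575 149.99674743]
 post (150, 190) 49 [690.43210429 221.38352343 176.40032007] [675.03249043 207.30887173 151.18207
[... 1312 characters left out ...]
5456146]
 post (100, 150) 45 [686.27932108 226.84911453 123.50540772] [679.37739414 216.32451731 100.32379442] [696.9339582  238.51722067 149.69640111]
 post (150, 190) 51 [697.01195242 217.57037141 178.20899563] [672.26179147 202.87943707 150.52285087] [729.48882352 236.66972485 189.90331987]
450 [8, 156, 186, 3, 6, 6, 44, 43, 33, 29, 5, 6, 6, 4]
500 [7, 81, 196, 190, 6, 8, 39, 41, 36, 27, 22, 4, 5, 7]
550 [6, 7, 190, 186, 5, 4, 8, 6, 6, 8, 8, 16, 6, 4]
600 [6, 5, 145, 125, 7, 32, 9, 5, 242, 244, 234, 228, 350, 361]
650 [7, 5, 3, 6, 35, 35, 6, 358, 360, 364, 362, 363, 363, 391]
700 [6, 6, 6, 8, 32, 33, 30, 358, 359, 359, 355, 5, 21, 387]
750 [7, 6, 7, 6, 6, 28, 23, 26, 30, 6, 10, 6, 14, 14]
```

Emit:
play_rows:
  delta_pos:
    - [0.4,-1,0]
    - [0.4,-1,0]
    - [0.4,-1,0]
    - [0.4,-1,0]
    - [0.4,-1,0]
    - [0.4,-1,0]
    - [0.4,-1,0]
    - [0.4,-1,0]
  delta_rot:
    - [0,0,0.54]
    - [0,0,0.54]
    - [0,0,0.54]
    - [0,0,0.54]
    - [0,0,0.54]
    - [0,0,0.54]
    - [0,0,0.54]
    - [0,0,0.54]
  jaw: [-1,-1,-1,-1,-1,-1,-1,-1]
  newtons: 40

```text
time_s: 1.1
tcp_pos: [389.0, 366.9, 237.3]
eef_rot: [3.141, 0.009, -0.001]
ft_force: [0.6, -0.4, -0.1]
finger_gap: 0.151
grasp_force: 0.0
```

Emit:
play_rows:
  delta_pos:
    - [0.4,-1,0]
    - [0.4,-1,0]
    - [0.4,-1,0]
    - [0.4,-1,0]
    - [0.4,-1,0]
    - [0.4,-1,0]
    - [0.4,-1,0]
    - [0.4,-1,0]
  delta_rot:
    - [0,-0.94,0]
    - [0,-0.94,0]
    - [0,-0.94,0]
    - [0,-0.94,0]
    - [0,-0.94,0]
    - [0,-0.94,0]
    - [0,-0.94,0]
    - [0,-0.94,0]
  jaw: [-1,-1,-1,-1,-1,-1,-1,-1]

```text
time_s: 2.1
tcp_pos: [512.3, 148.1, 302.1]
eef_rot: [2.929, -0.008, 1.072]
ft_force: [0.2, 0.8, 0.3]
finger_gap: 0.004
grasp_force: 0.0
```

Emit:
play_rows:
  delta_pos:
    - [0,0,0]
    - [0,0,0]
  delta_rot:
    - [0,0,0]
    - [0,0,0]
  jaw: [-1,-1]

```text
time_s: 2.35
tcp_pos: [511.5, 148.3, 300.2]
eef_rot: [2.93, -0.01, 1.067]
ft_force: [0.2, -1.0, 0.2]
finger_gap: 0.001
grasp_force: 0.0
```

Run:
```python
from h import *
s=arm.sense();print(s["joint_pos"].round(3),s["tcp_pos"]);print([a for a in dir(arm) if a[0]!='_'])
```

```text
[ 0.802 -0.246 -1.017  1.089 -0.571 -0.121] [511.47717532 148.26788082 300.24111402]
['IKError', 'finish_job', 'sense', 'tips_ahead']
```

Emit:
play_rows:
  delta_pos:
    - [0.3,-1,-1]
    - [0.3,-1,-1]
    - [0.3,-1,-0.9]
    - [0.3,-1,-0.8]
    - [0.3,-1,0]
  delta_rot:
    - [0,0,0]
    - [0,0,0]
    - [0,0,0]
    - [0,0,0]
    - [0,0,0]
  jaw: [-1,-1,-1,-1,-1]

```text
time_s: 2.98
tcp_pos: [583.3, 6.9, 242.5]
eef_rot: [2.967, -0.012, 0.94]
ft_force: [0.5, -0.4, -0.6]
finger_gap: 0.005
grasp_force: 0.0
```

```bash
cat > kin.py <<'E'
import numpy as np
from scipy.optimize import least_squares
from scipy.spatial.transform import Rotation as R
def fk(q,p):
    d1,a1,L2,a3,d4,d6,o2,o3,o5,o6=p
    r=lambda ax,a:R.from_euler(ax,a)
    T=r('z',q[0]); x=np.array([0,0,d1])+T.apply([a1,0,0])
    T=T*r('y',q[1]+o2); x=x+T.apply([0,0,L2])
    T=T*r('y',q[2]+o3); x=x+T.apply([d4,0,a3])
    T=T*r('x',q[3])*r('y',-q[4]+o5); x=x+T.apply([d6,0,0])
    T=T*r('x',q[5]+o6)*R.from_matrix([[0,0,1],[0,1,0],[-1,0,0]])
    return x,T
LO=np.array([-3.07,-1.43,-1.02,-3.03,-3.05,-3.03]);HI=np.array([3.07,2.12,1.25,1.67,0,3.03])
D=[([1.41013,.359297,.011197,-.000316,-1.224138,-.288113],[292.689,607.782,236.747],[3.061375,-.698874,-.00032])]
E
python3 - <<'E'
from h import *; from kin import *; import json
s=arm.sense(); print(s["joint_pos"],s["tcp_pos"],s["eef_rot"])
data=D+[([.802,-.246,-1.017,1.089,-.571,-.121],[511.477,148.268,300.241],[2.93,-.01,1.067]),(list(s["joint_pos"]),list(s["tcp_pos"]),list(s["eef_rot"]))]
def res(p,pri):
    o=[]
    for q,x,rv in data:
        X,T=fk(q,p); o+=list(X-x); o+=list(200*(R.from_rotvec(rv).inv()*T).as_rotvec())
    return np.array(o+list((p-pri)*.001))
best=None
for o6 in(0,1.57,-1.57,3.14):
  for pri in([399,0,350,42,351,280],[350,0,300,0,300,250],[450,50,400,20,400,250]):
    pr=np.array(pri+[0,0,0,o6]); f=least_squares(res,pr,args=(pr,),max_nfev=3000)
    if best is None or f.cost<best.cost: best=f
print(best.cost,best.x.round(3),best.fun[:18].round(1)); json.dump(list(best.x),open("p.json","w"))
json.dump([list(map(list,d)) for d in data],open("d.json","w"))
E
```

```text
[ 0.25290507 -0.10127782 -1.0042511   1.16507579 -0.18964886  0.20437442] [583.25676545   6.88513813 242.51177118] [ 2.96708563 -0.01227515  0.94005976]
100144.4068844146 [-2.78908e+02  6.46448e+02  8.92965e+02 -3.38130e+01 -6.92000e+02
 -3.76383e+02 -2.91000e-01 -1.03100e+00  2.28400e+00 -1.43100e+00] [-189.2   30.7   -0.  -197.7   14.   -79.9 -122.3  118.3    0.   193.1
   25.7  -12.9   18.7  -72.6   -0.   189.9   22.2   92.9]
```

```bash
sed -i 's/def fk(q,p):/def fk(q,p,sg=(1,1,-1,1,1,1)):\n    q=np.array(q)*sg/' kin.py
python3 - <<'E'
from kin import *; import json, itertools
data=json.load(open("d.json"))
def res(p,pri,sg):
    o=[]
    for q,x,rv in data:
        X,T=fk(q,p,sg); o+=list(X-x); o+=list(200*(R.from_rotvec(rv).inv()*T).as_rotvec())
    return np.array(o+list((p-pri)*.001))
al=[]
for sg in itertools.product((1,),(1,),(-1,1),(-1,1),(1,-1),(-1,1)):
 for o6 in(0,1.57,-1.57,3.14):
  for pri in([399,0,350,42,351,280],[350,50,350,50,350,250]):
    pr=np.array(pri+[0,0,0,o6]); f=least_squares(res,pr,args=(pr,sg),max_nfev=300)
    al.append((f.cost,sg,f.x,f.fun))
al.sort(key=lambda a:a[0])
for a in al[:3]: print(a[0],a[1],a[2].round(3),a[3][:18].round(1))
json.dump([al[0][1],list(al[0][2])],open("p.json","w"))
E
```

```text
18770.350781244582 (1, 1, -1, -1, 1, -1) [ 4.71029e+02  5.20650e+01  5.22047e+02 -6.64550e+01  3.95790e+02
  5.12250e+02  1.39000e-01 -1.87000e-01  7.20000e-02  4.70100e+00] [-189.4   30.7    0.    -4.7    1.4   -2.3    5.5   -5.4    0.    -9.3
    7.9    2.7   -4.4   16.9   -0.   -12.2    6.1   -0.4]
18770.350781273213 (1, 1, -1, -1, 1, -1) [ 4.71029e+02  5.20670e+01  5.22047e+02 -6.64550e+01  3.95789e+02
  5.12250e+02  1.39000e-01 -1.87000e-01  7.20000e-02 -1.58200e+00] [-189.4   30.7    0.    -4.7    1.4   -2.3    5.5   -5.4    0.    -9.3
    7.9    2.7   -4.4   16.9   -0.   -12.2    6.1   -0.4]
18770.3507825197 (1, 1, -1, -1, 1, -1) [ 4.71036e+02  5.20640e+01  5.22049e+02 -6.64560e+01  3.95792e+02
  5.12257e+02  1.39000e-01 -1.87000e-01  7.20000e-02 -1.58200e+00] [-189.4   30.7    0.    -4.7    1.4   -2.3    5.5   -5.4    0.    -9.3
    7.9    2.7   -4.4   16.9   -0.   -12.2    6.1   -0.4]
```

```bash
sed -i 's/o5,o6=p/o5,o6,b1,b5=p/; s/T.apply(\[a1,0,0\])/T.apply([a1,b1,0])/; s/T.apply(\[d6,0,0\])/T.apply([d6,b5,0])/' kin.py
cat > fit.py <<'E'
from kin import *; import json, itertools
data=json.load(open("d.json"))
def res(p,pri,sg):
    o=[]
    for q,x,rv in data:
        X,T=fk(q,p,sg); o+=list(X-x); o+=list(200*(R.from_rotvec(rv).inv()*T).as_rotvec())
    return np.array(o+list((p-pri)*.001))
if __name__=="__main__":
  al=[]
  for sg in itertools.product((1,),(1,),(-1,),(-1,1),(1,-1),(-1,1)):
   for o6 in(0,1.57,-1.57,3.14):
    for b in((-190,0),(0,-190)):
     pr=np.array([350,0,400,0,400,250]+[0,0,0,o6]+list(b)); f=least_squares(res,pr,args=(pr,sg),max_nfev=300)
     al.append((f.cost,sg,f.x,f.fun))
  al.sort(key=lambda a:a[0])
  for a in al[:3]: print(a[0],a[1],a[2].round(3),a[3][:6*len(data)].round(1))
  json.dump([al[0][1],list(al[0][2])],open("p.json","w"))
E
python3 fit.py
```

```text
0.06251077174200986 (1, 1, -1, -1, 1, -1) [ 2.00405e+02 -1.55400e+00  6.00265e+02 -7.60000e-02  4.64413e+02
  3.66630e+02  2.00000e-03 -2.00000e-03 -0.00000e+00 -1.57100e+00
 -1.87000e-01 -1.91610e+02] [-0.  -0.  -0.   0.  -0.  -0.1  0.   0.  -0.  -0.1 -0.1  0.1 -0.  -0.
  0.   0.   0.  -0.1]
0.06251200595814425 (1, 1, -1, -1, 1, -1) [ 2.00405e+02 -1.55400e+00  6.00265e+02 -7.60000e-02  4.64413e+02
  3.66630e+02  2.00000e-03 -2.00000e-03 -0.00000e+00 -1.57100e+00
 -1.87000e-01 -1.91610e+02] [-0.  -0.  -0.   0.  -0.  -0.1  0.   0.  -0.  -0.1 -0.1  0.1 -0.  -0.
  0.   0.   0.  -0.1]
0.06251200742831739 (1, 1, -1, -1, 1, -1) [ 2.00405e+02 -1.55400e+00  6.00265e+02 -7.60000e-02  4.64413e+02
  3.66630e+02  2.00000e-03 -2.00000e-03 -0.00000e+00  4.71200e+00
 -1.87000e-01 -1.91610e+02] [-0.  -0.  -0.   0.  -0.  -0.1  0.   0.  -0.  -0.1 -0.1  0.1 -0.  -0.
  0.   0.   0.  -0.1]
```

Emit:
play_rows:
  delta_pos:
    - [0,0,-1]
    - [0,0,-0.75]
  delta_rot:
    - [0,0,0]
    - [0,0,0]
  jaw: [-1,-1]

```text
time_s: 3.22
tcp_pos: [593.7, 7.9, 213.0]
eef_rot: [2.986, -0.013, 0.888]
ft_force: [0.7, -0.2, -0.9]
finger_gap: -0.001
grasp_force: 0.0
```

```bash
cat > ik.py <<'E'
from kin import *; import json
sg,p=json.load(open("p.json")); p=np.array(p)
def pose(yaw,lean,flip=0):
    return R.from_euler('z',yaw)*R.from_euler('y',-lean)*R.from_rotvec([np.pi,0,0])*R.from_euler('z',np.pi*flip)
def ik(x,T,seeds=40,q0=None):
    g=np.random.default_rng(0); out=[]
    S=[q0] if q0 is not None else [g.uniform(LO,HI) for _ in range(seeds)]
    for s in S:
        def f(q):
            X,t=fk(q,p,sg); return np.r_[X-x,200*(T.inv()*t).as_rotvec()]
        r=least_squares(f,np.clip(s,LO+.01,HI-.01),bounds=(LO,HI))
        if r.cost<1 and not any(np.abs(r.x-o).max()<.05 for o in out): out.append(r.x)
    return out
def zdir(T): return T.apply([0,0,1])
E
python3 - <<'E'
from ik import *
post=np.array([695,232]);ys=.065;st=R.from_euler('z',ys)
yd=.30;de=R.from_euler('z',yd)
for L in(.5,.6,.7,.8):
  for fl in(0,1):
    gp=lambda o,r,phi:np.array(o)+r.apply([-70.5*np.sin(phi),0,110+70.5*np.cos(phi)])
    A=(np.array([690,-3,190]),pose(0,L,fl))
    B=(gp([528,-316,0],de,L),pose(yd,L,fl))
    M=np.r_[post,0]+st.apply([0,-110,0])
    Cc=(gp(M+[0,0,47],st,L),pose(ys,L,fl)); E=np.r_[post,0]+st.apply([0,-310,75]); Dd=(gp(E,st,L),pose(ys,L,fl))
    for n,(x,T) in dict(push=A,pick=B,end=Dd,hang=Cc).items(): print(L,fl,n,x.round(),[list(map(float,q.round(2))) for q in ik(x,T,15)])
E
```

```text
0.5 0 push [690  -3 190] [[0.32, 0.17, -0.67, 0.55, -0.29, 0.76]]
0.5 0 pick [ 496. -326.  172.] [[-0.51, 0.17, -0.31, -0.51, -0.8, 2.69]]
0.5 0 end [681. -80. 247.] [[0.2, 0.12, -0.44, 0.13, -0.51, 1.34]]
0.5 0 hang [668. 120. 219.] [[0.53, 0.13, -0.67, 0.61, -0.39, 0.58]]
0.5 1 push [690  -3 190] [[0.32, 0.17, -0.67, 0.55, -0.29, -2.38]]
0.5 1 pick [ 496. -326.  172.] [[-0.51, 0.17, -0.31, -0.51, -0.8, -0.45]]
0.5 1 end [681. -80. 247.] [[0.2, 0.12, -0.44, 0.13, -0.51, -1.81]]
0.5 1 hang [668. 120. 219.] [[0.53, 0.13, -0.67, 0.61, -0.39, -2.57]]
0.6 0 push [690  -3 190] []
0.6 0 pick [ 490. -328.  168.] [[-0.61, 0.18, -0.3, -0.66, -0.81, 2.88]]
0.6 0 end [675. -80. 243.] [[0.2, 0.08, -0.6, 0.26, -0.31, 1.21]]
0.6 0 hang [662. 120. 215.] [[0.19, 0.09, -0.9, 1.67, -0.07, -0.2]]
0.6 1 push [690  -3 190] []
0.6 1 pick [ 490. -328.  168.] [[-0.61, 0.18, -0.3, -0.66, -0.81, -0.26]]
0.6 1 end [675. -80. 243.] [[0.2, 0.08, -0.6, 0.26, -0.31, -1.93]]
0.6 1 hang [662. 120. 215.] []
0.7 0 push [690  -3 190] []
0.7 0 pick [ 485. -329.  164.] []
0.7 0 end [670. -80. 239.] []
0.7 0 hang [657. 119. 211.] []
0.7 1 push [690  -3 190] []
0.7 1 pick [ 485. -329.  164.] [[-0.72, 0.2, -0.3, -0.82, -0.85, -0.06]]
0.7 1 end [670. -80. 239.] []
0.7 1 hang [657. 119. 211.] []
0.8 0 push [690  -3 190] []
0.8 0 pick [ 480. -331.  159.] [[-0.83, 0.23, -0.3, -0.97, -0.91, -3.01]]
0.8 0 end [665. -81. 234.] []
0.8 0 hang [652. 119. 206.] []
0.8 1 push [690  -3 190] []
0.8 1 pick [ 480. -331.  159.] [[-0.83, 0.23, -0.3, -0.97, -0.91, 0.13]]
0.8 1 end [665. -81. 234.] []
0.8 1 hang [652. 119. 206.] []
```

```bash
cat > search.py <<'E'
from ik import *
post=np.array([695,232,0]);st=R.from_euler('z',.065)
toS=lambda P:st.inv().apply(P-post)
def dbox(P,lo,hi): return np.linalg.norm(np.maximum(np.maximum(lo-P,P-hi),0),axis=1).min()
g=np.meshgrid(np.linspace(-39,39,7),np.linspace(-97,97,13),np.linspace(-250,-55,14));body=np.stack([a.ravel() for a in g],1)
pin=post+st.apply([0,-240,189])
res=[]
for az in np.radians([-20,0,20,40,60,80,100]):
  for lean in(.2,.35,.5,.65,.8):
    d=np.array([np.sin(lean)*np.cos(az),np.sin(lean)*np.sin(az),-np.cos(lean)])
    for roll in np.radians(np.arange(-90,91,22.5)):
      T0=R.from_euler('z',az)*R.from_euler('y',-lean)*R.from_rotvec([np.pi,0,0])*R.from_euler('z',roll)
      ax=T0.as_matrix()
      # finger box points near z band, leading x at contact
      f=np.stack([a.ravel() for a in np.meshgrid([-9.5,9.5],[-18,18],[-40,11])],1)
      W=T0.apply(f); sup=W[:,0][np.abs(W[:,2])<25].max() if (np.abs(W[:,2])<25).any() else 99
      tcp=np.array([pin[0]-6-sup,pin[1],188])
      B=toS(tcp+T0.apply(body))
      cl=dbox(B,np.array([-45,-290,333]),np.array([-5,10,357])); cb=dbox(B,np.array([-10,-250,157]),np.array([10,0,241]))
      if min(cl,cb)<20: continue
      q=ik(tcp,T0,6)
      if q:
        m=max(np.minimum(q_-LO,HI-q_).min() for q_ in q); res.append((min(cl,45)+min(cb,45)+60*min(m,.3),round(np.degrees(az)),lean,round(np.degrees(roll)),cl.round(),cb.round(),m.round(2),tcp.round(),sup.round(),[list(map(float,x.round(2))) for x in q]))
res.sort(key=lambda r:-r[0])
for r in res[:12]: print(*r[1:])
E
python3 search.py
```

```text
20 0.8 0 43.0 28.0 0.26 [685.  -7. 188.] 20.0 [[0.13, 0.16, -0.41, -0.65, -0.26, 2.36]]
40 0.8 22 39.0 24.0 0.46 [685.  -7. 188.] 20.0 [[-0.12, 0.25, -0.2, -0.9, -0.73, 2.57]]
20 0.8 22 29.0 25.0 0.26 [689.  -7. 188.] 16.0 [[0.13, 0.16, -0.41, -0.65, -0.26, 1.97]]
20 0.8 -22 23.0 28.0 0.26 [682.  -7. 188.] 22.0 [[0.13, 0.15, -0.42, -0.65, -0.26, 2.75]]
40 0.8 0 35.0 25.0 0.06 [682.  -7. 188.] 23.0 [[-0.12, 0.25, -0.21, -0.9, -0.73, 2.97]]
```

```bash
cat > plan.py <<'E'
from ik import *
def lean(az,l,roll): return R.from_euler('z',az)*R.from_euler('y',-l)*R.from_rotvec([np.pi,0,0])*R.from_euler('z',roll)
def run(q,x,T,wps):
    """wps: list of (dpos units total, drot units total, rows)"""
    x=np.array(x,float)
    for dp,dr,n in wps:
        dp=np.array(dp,float);dr=np.array(dr,float);mx=0;e=0
        for i in range(n):
            x=x+30*dp/n; T=R.from_rotvec(np.radians(6)*dr/n)*T
            f=lambda v:(lambda X,t:np.r_[X-x,200*(T.inv()*t).as_rotvec()])(*fk(v,p,sg))
            r=least_squares(f,np.clip(q,LO+1e-3,HI-1e-3),bounds=(LO,HI)); mx=max(mx,np.abs(r.x-q).max()); q=r.x; e=max(e,r.cost)
        print("pos",x.round(1),"q",q.round(2),"maxstep",round(mx,3),"err",round(e,2),"perrow",(dp/n).round(3),(dr/n).round(3))
    return q,x,T
def units(T0,T1): return (T1*T0.inv()).as_rotvec()/np.radians(6)
E
python3 - <<'E'
from h import *; from plan import *
s=arm.sense(); q=s["joint_pos"];x=s["tcp_pos"];T=R.from_rotvec(s["eef_rot"]);print(q.round(2))
mid=lean(0.5,0.15,.15); tgt=lean(np.radians(30),.8,.19)
u1=units(T,mid);u2=units(mid,tgt)
run(q,x,T,[((np.array([590,-25,215])-x)/30,u1,6),((np.array([590,-10,192])-[590,-25,215])/30,u2,8),([3.2,0,0],[0,0,0],16)])
run(q,x,T,[((np.array([590,-10,192])-x)/30,units(T,tgt),8)])
E
```

```text
[ 0.15 -0.04 -1.02  1.37 -0.11  0.08]
pos [590. -25. 215.] q [ 0.27  0.16 -0.3  -0.04 -0.96  1.68] maxstep 0.748 err 0.0 perrow [-0.021 -0.183  0.011] [-0.045  0.691  0.575]
pos [590. -10. 192.] q [-0.05  0.05 -0.45 -0.88 -0.53  2.61] maxstep 0.243 err 0.0 perrow [ 0.     0.062 -0.096] [ 0.399 -0.665 -0.016]
pos [686. -10. 192.] q [-0.03  0.2  -0.28 -0.84 -0.53  2.56] maxstep 0.01 err 0.0 perrow [0.2 0.  0. ] [0. 0. 0.]
pos [590. -10. 192.] q [-0.05  0.05 -0.45 -0.88 -0.53  2.61] maxstep 0.575 err 24.46 perrow [-0.016 -0.075 -0.088] [ 0.234 -0.215  0.467]
```

Emit:
play_rows:
  delta_pos:
    - [-0.3,0,0.2]
    - [-0.3,0,0.2]
    - [0,-0.2,0]
    - [0,-0.2,0]
    - [0,-0.2,0]
    - [0,-0.2,0]
    - [0,-0.2,0]
    - [0,0,0]
  delta_rot:
    - [0,0.3,0.1]
    - [0,0.3,0.2]
    - [0,0.5,0.4]
    - [0,0.6,0.5]
    - [0,0.6,0.5]
    - [0,0.6,0.5]
    - [0,0.6,0.6]
    - [-0.2,0.6,0.6]
  jaw: [-1,-1,-1,-1,-1,-1,-1,-1]

```text
time_s: 4.22
tcp_pos: [588.9, -27.7, 230.3]
eef_rot: [-3.05, -0.508, -0.286]
ft_force: [-0.1, -0.3, -0.2]
finger_gap: 0.003
grasp_force: 0.0
```

Run:
```python
from h import *; from plan import *
s=arm.sense(); q=s["joint_pos"];x=s["tcp_pos"];T=R.from_rotvec(s["eef_rot"]);print(q.round(2),x)
tgt=lean(np.radians(30),.8,.19)
run(q,x,T,[((np.array([590,-10,192])-x)/30,units(T,tgt),8)])
```

```text
[ 0.27  0.13 -0.32 -0.02 -0.93  1.64] [588.87592643 -27.67029233 230.27235815]
pos [590. -10. 192.] q [-0.05  0.05 -0.45 -0.88 -0.53  2.61] maxstep 0.246 err 0.0 perrow [ 0.005  0.074 -0.159] [ 0.395 -0.619  0.018]
```

Emit:
play_rows:
  delta_pos:
    - [-0.05,0.07,-0.16]
    - [-0.05,0.07,-0.16]
    - [-0.05,0.07,-0.16]
    - [-0.05,0.07,-0.16]
    - [-0.05,0.07,-0.16]
    - [-0.05,0.07,-0.16]
    - [-0.05,0.07,-0.16]
    - [-0.05,0.07,-0.16]
  delta_rot:
    - [0.4,-0.62,0]
    - [0.4,-0.62,0]
    - [0.4,-0.62,0]
    - [0.4,-0.62,0]
    - [0.4,-0.62,0]
    - [0.4,-0.62,0]
    - [0.4,-0.62,0]
    - [0.4,-0.62,0]
  jaw: [-1,-1,-1,-1,-1,-1,-1,-1]

```text
time_s: 5.22
tcp_pos: [576.8, -9.6, 192.0]
eef_rot: [-2.626, -0.417, -1.063]
ft_force: [-1.3, -1.3, -1.3]
finger_gap: 0.009
grasp_force: 0.0
```

Emit:
play_rows:
  delta_pos:
    - [0.4,0,0]
    - [0.4,0,0]
    - [0.4,0,0]
    - [0.4,0,0]
    - [0.4,0,0]
    - [0.4,0,0]
  delta_rot:
    - [0,0,0]
    - [0,0,0]
    - [0,0,0]
    - [0,0,0]
    - [0,0,0]
    - [0,0,0]
  jaw: [-1,-1,-1,-1,-1,-1]

```text
time_s: 5.98
tcp_pos: [649.8, -13.9, 192.2]
eef_rot: [-2.634, -0.416, -1.063]
ft_force: [-3.1, -6.7, 0.1]
finger_gap: 0.005
grasp_force: 2.4
```

Run:
```python
from h import *
a=[]
for n in("scene","side"):
    c=camera(n);W=world(c); cv2.imwrite(f"pics/{n}1.png",c["pixels"][...,::-1])
    m=(W[...,0]>615)&(W[...,0]<725)&(W[...,1]>40)&(W[...,1]<190)&(W[...,2]>222)&(W[...,2]<238)
    P=W[m]; 
    if len(P)>5: print(n,len(P),cv2.fitLine(P[:,:2].astype(np.float32),cv2.DIST_HUBER,0,.01,.01).ravel())
A=cv2.imread("pics/scene1.png")[70:220,210:410];B=cv2.imread("pics/side1.png")[60:210,270:470]
cv2.imwrite("pics/c1.png",np.hstack([cv2.resize(A,None,fx=2,fy=3),cv2.resize(B,None,fx=2,fy=3)]))
```

```text
scene 12 [5.8372033e-01 8.1195480e-01 6.7367975e+02 4.7747932e+01]
side 91 [1.0916341e-01 9.9402380e-01 6.7770380e+02 1.1092127e+02]
```

View pics/c1.png

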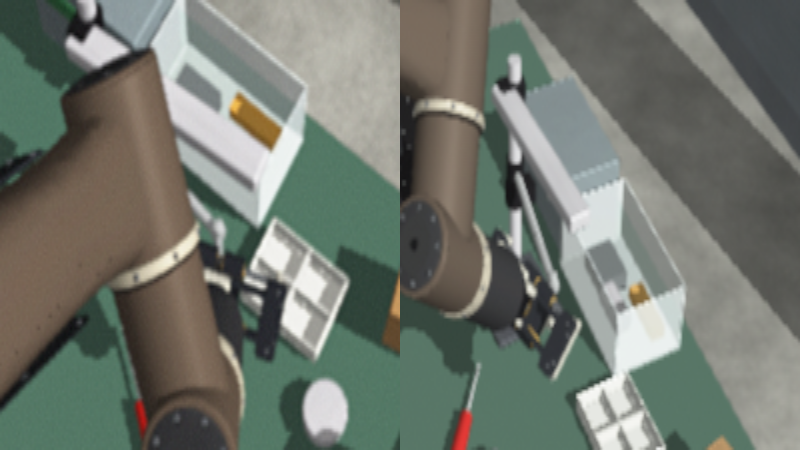

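The side view shows the hand behind the pin and the bar partly swung home (about 0.17 rad left). The pin is at (548,285) in the picture, and the lamp is clear. I push on.

Emit:
play_rows:
  delta_pos:
    - [0.3,0.1,0]
    - [0.3,0.1,0]
    - [0.3,0,0]
    - [0.2,0,0]
    - [0.1,0,0]
    - [0,0,0]
  delta_rot:
    - [0,0,0]
    - [0,0,0]
    - [0,0,0]
    - [0,0,0]
    - [0,0,0]
    - [0,0,0]
  jaw: [-1,-1,-1,-1,-1,-1]

```text
time_s: 6.82
tcp_pos: [685.3, -6.4, 192.9]
eef_rot: [-2.63, -0.414, -1.064]
ft_force: [0.3, -0.1, -0.4]
finger_gap: 0.005
grasp_force: 0.1
```

```bash
cat > bar.py <<'E'
from h import *
def bar():
    c=camera("side");W=world(c)
    m=(W[...,0]>615)&(W[...,0]<735)&(W[...,1]>40)&(W[...,1]<190)&(W[...,2]>222)&(W[...,2]<238)
    v=cv2.fitLine(W[m][:,:2].astype(np.float32),cv2.DIST_HUBER,0,.01,.01).ravel(); v=v*np.sign(v[1]) if 0 else v
    print("bar",m.sum(),v,"hanger",np.arctan(v[0]/v[1])+.065,"x at y=112:",v[2]+(112-v[3])*v[0]/v[1])
if __name__=="__main__": bar()
E
python3 bar.py
```

```text
bar 101 [ 6.4595357e-02 -9.9791151e-01  6.9614417e+02  1.1160946e+02] hanger 0.00035963207 x at y=112: 696.1189
```

Emit:
play_rows:
  delta_pos:
    - [0.15,0,0]
    - [0.15,0,0]
    - [0.1,0,0]
    - [0,0,0]
  delta_rot:
    - [0,0,0]
    - [0,0,0]
    - [0,0,0]
    - [0,0,0]
  jaw: [-1,-1,-1,-1]

```text
time_s: 7.38
tcp_pos: [695.2, -6.4, 192.4]
eef_rot: [-2.63, -0.415, -1.059]
ft_force: [-16.3, -0.5, 9.7]
finger_gap: 0.006
grasp_force: 8.0
```

Run:
```python
from h import *; from plan import *
s=arm.sense(); q=s["joint_pos"];x=s["tcp_pos"];T=R.from_rotvec(s["eef_rot"]);print(q.round(2),x)
de=R.from_euler('z',.30); P=lean(.30,.5,0); o=np.array([528,-316,0])
tcp=o+de.apply([-60.1,0,148.7]); pre=tcp-70*P.apply([0,0,1]); via=np.array([560,-60,260])
print("pick",tcp,"pre",pre)
u=units(T,P)
a=[((via-x)/30,0*u,6),((pre-via)/30,u,10),((tcp-pre)/30,0*u,4)]
q2,x2,T2=run(q,x,T,a)
# lift & transfer
post=np.array([695,232,0]);st=R.from_euler('z',.065)
rel=np.array([-60.1,0,148.7]); z0=256-185
up=o+de.apply(rel)+[0,0,z0]; H=lean(.065,.5,0)
ent=post+st.apply([0,-320,z0]+rel); hng=post+st.apply([0,-125,z0]+rel)
print("ent",ent,"hang",hng)
run(q2,x2,T2,[((up-x2)/30,0*u,5),((ent-up)/30,units(T2,H),12),((hng-ent)/30,0*u,12),([0,0,-.8],0*u,4)])
```

```text
[-0.02  0.21 -0.28 -0.84 -0.52  2.53] [695.17714069  -6.3525147  192.37786984]
pick [ 470.584277   -333.76076442  148.7       ] pre [ 438.52338724 -343.67835982  210.13077933]
pos [560. -60. 260.] q [-0.15 -0.06 -0.41 -0.77 -0.69  2.51] maxstep 0.044 err 0.0 perrow [-0.751 -0.298  0.376] [-0.  0. -0.]
pos [ 438.5 -343.7  210.1] q [-0.61  0.1  -0.31 -0.5  -0.91  2.74] maxstep 0.052 err 0.0 perrow [-0.405 -0.946 -0.166] [-0.223  0.218 -0.05 ]
pos [ 470.6 -333.8  148.7] q [-0.56  0.19 -0.34 -0.54 -0.78  2.78] maxstep 0.034 err 0.0 perrow [ 0.267  0.083 -0.512] [-0.  0. -0.]
ent [655.81227298 -91.22798773 219.7       ] hang [643.14619641 103.36021979 219.7       ]
pos [ 470.6 -333.8  219.7] q [-0.55  0.1  -0.28 -0.48 -0.9   2.67] maxstep 0.025 err 0.0 perrow [ 0.    -0.     0.473] [-0.  0. -0.]
pos [655.8 -91.2 219.7] q [ 0.19  0.11 -0.53  0.14 -0.44  1.34] maxstep 0.125 err 0.0 perrow [0.515 0.674 0.   ] [-0.    -0.    -0.187]
pos [643.1 103.4 219.7] q [ 0.53  0.08 -0.72  0.62 -0.38  0.57] maxstep 0.07 err 0.0 perrow [-0.035  0.541  0.   ] [-0.  0. -0.]
pos [643.1 103.4 195.7] q [ 0.49  0.1  -0.79  0.76 -0.29  0.45] maxstep 0.043 err 0.0 perrow [ 0.   0.  -0.2] [-0.  0. -0.]
```

Emit:
play_rows:
  delta_pos:
    - [-0.5,0,0]
    - [-0.8,0,0]
    - [-0.8,-0.4,0.5]
    - [-0.8,-0.4,0.6]
    - [-0.8,-0.4,0.8]
    - [-0.8,-0.6,0.8]
  delta_rot:
    - [0,0,0]
    - [0,0,0]
    - [0,0,0]
    - [0,0,0]
    - [0,0,0]
    - [0,0,0]
  jaw: [-1,-1,-1,1,1,1]

```text
time_s: 8.12
tcp_pos: [561.2, -60.9, 274.8]
eef_rot: [-2.63, -0.414, -1.065]
ft_force: [-0.0, -0.3, -0.0]
finger_gap: 0.287
grasp_force: 0.0
```

Emit:
play_rows:
  delta_pos:
    - [-0.4,-0.9,0]
    - [-0.4,-0.9,0]
    - [-0.4,-0.9,0]
    - [-0.4,-0.9,0]
    - [-0.4,-0.9,0]
    - [-0.4,-0.9,0]
    - [-0.4,-0.9,0]
    - [-0.4,-0.9,0]
  delta_rot:
    - [-0.28,0.27,-0.06]
    - [-0.28,0.27,-0.06]
    - [-0.28,0.27,-0.06]
    - [-0.28,0.27,-0.06]
    - [-0.28,0.27,-0.06]
    - [-0.28,0.27,-0.06]
    - [-0.28,0.27,-0.06]
    - [-0.28,0.27,-0.06]
  jaw: [1,1,1,1,1,1,1,1]

```text
time_s: 9.12
tcp_pos: [465.7, -277.6, 274.2]
eef_rot: [-2.942, -0.448, -0.759]
ft_force: [-0.2, -0.2, -0.3]
finger_gap: 0.999
grasp_force: 0.0
```

Run:
```python
from h import *; from plan import *
from bar import bar; bar()
s=arm.sense(); q=s["joint_pos"];x=s["tcp_pos"];T=R.from_rotvec(s["eef_rot"]);print(q.round(2),x,s["finger_gap"],s["time_s"])
c=camera("wrist");W=world(c);cv2.imwrite("pics/w1.png",c["pixels"][...,::-1])
m=(W[...,0]>430)&(W[...,0]<640)&(W[...,1]>-400)&(W[...,1]<-230)&(W[...,2]>165)&(W[...,2]<205)
P=W[m];print(len(P),cv2.minAreaRect(P[:,:2].astype(np.float32)) if len(P) else 0, P[:,2].max() if len(P) else 0)
P=W[m&(W[...,2]>184)];print(len(P),P.mean(0) if len(P) else 0)
de=R.from_euler('z',.30); Pk=lean(.30,.5,0)
tcp=np.array([528,-316,0])+de.apply([-60.1,0,148.7]); pre=tcp-70*Pk.apply([0,0,1])
run(q,x,T,[((pre-x)/30,units(T,Pk),5),((tcp-pre)/30,[0,0,0],5)])
```

```text
bar 103 [ 8.7782934e-02 -9.9613965e-01  6.9999152e+02  1.1784881e+02] hanger -0.022896066 x at y=112: 700.50696
[-0.43 -0.03 -0.32 -0.4  -0.93  2.49] [ 465.17723736 -279.7491302   274.39073889] 1.0024894020953405 9.175
4479 ((534.999267578125, -313.7673034667969), (117.12645721435547, 30.751630783081055), 16.92707633972168) 194.4981471108251
3026 [ 529.99978824 -314.72259298  189.62397704]
pos [ 438.5 -343.7  210.1] q [-0.61  0.1  -0.31 -0.5  -0.91  2.74] maxstep 0.052 err 0.0 perrow [-0.178 -0.426 -0.428] [ 0.012  0.007 -0.001]
pos [ 470.6 -333.8  148.7] q [-0.56  0.19 -0.34 -0.54 -0.78  2.78] maxstep 0.027 err 0.0 perrow [ 0.214  0.066 -0.41 ] [0. 0. 0.]
```

View pics/w1.png

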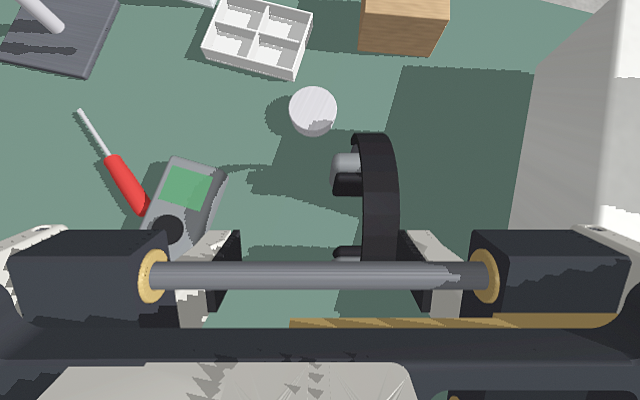

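The wrist view shows the black band (375,200), yaw about 0.296, between the open pads. The crown is at (529,-315), which agrees with the first measurement.

Emit:
play_rows:
  delta_pos:
    - [-0.3,-0.7,-0.5]
    - [-0.3,-0.7,-0.8]
    - [-0.26,-0.7,-0.84]
    - [0.2,0.07,-0.4]
    - [0.2,0.07,-0.4]
    - [0.2,0.07,-0.4]
    - [0.25,0.07,-0.45]
    - [0.22,0.05,-0.4]
  delta_rot:
    - [0,0,0]
    - [0,0,0]
    - [0,0,0]
    - [0,0,0]
    - [0,0,0]
    - [0,0,0]
    - [0,0,0]
    - [0,0,0]
  jaw: [1,1,1,1,1,1,1,1]

```text
time_s: 10.22
tcp_pos: [473.1, -329.2, 147.4]
eef_rot: [-2.941, -0.449, -0.759]
ft_force: [0.2, -0.1, -0.4]
finger_gap: 1.001
grasp_force: 0.0
```

Emit:
play_rows:
  delta_pos:
    - [0,0,0]
    - [0,0,0]
    - [0,0,0]
    - [0,0,0]
    - [0,0,0]
    - [0,0,0]
  delta_rot:
    - [0,0,0]
    - [0,0,0]
    - [0,0,0]
    - [0,0,0]
    - [0,0,0]
    - [0,0,0]
  jaw: [0,-0.3,-1,-1,-1,-1]
  newtons: 45

```text
time_s: 10.98
tcp_pos: [472.4, -329.9, 148.3]
eef_rot: [-2.941, -0.448, -0.759]
ft_force: [-0.2, -0.9, 0.6]
finger_gap: 0.375
grasp_force: 0.3
```

Emit:
play_rows:
  delta_pos:
    - [0,0,0]
    - [0,0,0]
    - [0,0,0]
    - [0,0,0]
  delta_rot:
    - [0,0,0]
    - [0,0,0]
    - [0,0,0]
    - [0,0,0]
  jaw: [-1,-1,-1,-1]

```text
time_s: 11.48
tcp_pos: [472.4, -330.0, 148.3]
eef_rot: [-2.941, -0.448, -0.759]
ft_force: [-0.4, -1.2, 1.8]
finger_gap: 0.336
grasp_force: 45.0
```

Emit:
play_rows:
  delta_pos:
    - [0,0,0.2]
    - [0,0,0.4]
    - [0,0,0.5]
    - [0,0,0.5]
    - [0,0,0.5]
    - [0,0,0.2]
    - [0,0,0]
  delta_rot:
    - [0,0,0]
    - [0,0,0]
    - [0,0,0]
    - [0,0,0]
    - [0,0,0]
    - [0,0,0]
    - [0,0,0]
  jaw: [-1,-1,-1,-1,-1,-1,-1]

```text
time_s: 12.35
tcp_pos: [472.5, -329.8, 217.7]
eef_rot: [-2.941, -0.448, -0.759]
ft_force: [0.7, -0.3, -2.8]
finger_gap: 0.336
grasp_force: 45.0
```

```bash
cat > df.py <<'E'
from h import *
def crown(lo,hi,box):
  for n in("scene","side","wrist"):
    c=camera(n);W=world(c);px=c["pixels"].max(2)<75
    m=(W[...,0]>box[0])&(W[...,0]<box[1])&(W[...,1]>box[2])&(W[...,1]<box[3])&(W[...,2]>lo)&(W[...,2]<hi)&px
    P=W[m]
    if len(P)<20: print(n,len(P));continue
    zt=np.percentile(P[:,2],99);t=P[P[:,2]>zt-5]
    print(n,len(P),"top",round(zt,1),t.mean(0).round(1),"rect",cv2.minAreaRect(P[:,:2].astype(np.float32)))
    cv2.imwrite(f"pics/{n}_l.png",c["pixels"][...,::-1])
E
python3 - <<'E'
from df import *; s=arm.sense();print(s["tcp_pos"],s["finger_gap"],s["grasp_force"])
crown(215,300,(505,640,-400,-230))
E
```

```text
[ 472.48709865 -329.7793177   217.6732542 ] 0.33596807543500895 44.98326388929854
scene 92 top 261.2 [ 554.  -314.4  259.1] rect ((573.791259765625, -303.0385437011719), (57.475948333740234, 22.598169326782227), 20.79376220703125)
side 212 top 262.1 [ 529.2 -315.7  259.1] rect ((550.500732421875, -307.10302734375), (98.09120178222656, 36.19480895996094), 13.28136157989502)
wrist 7560 top 261.3 [ 531.5 -311.2  259.4] rect ((543.943359375, -307.4761962890625), (90.33753204345703, 30.017072677612305), 17.038856506347656)
```

Emit:
play_rows:
  delta_pos:
    - [0.44,0.57,0.04]
    - [0.44,0.57,0.04]
    - [0.44,0.57,0]
    - [0.44,0.57,0]
    - [0.44,0.57,0]
    - [0.44,0.57,0]
    - [0.44,0.57,0]
  delta_rot:
    - [0,0,-0.16]
    - [0,0,-0.16]
    - [0,0,-0.16]
    - [0,0,-0.16]
    - [0,0,-0.16]
    - [0,0,-0.16]
    - [0,0,-0.16]
  jaw: [-1,-1,-1,-1,-1,-1,-1]

```text
time_s: 13.38
tcp_pos: [564.8, -209.3, 218.7]
eef_rot: [-2.989, -0.276, -0.768]
ft_force: [-0.3, -0.7, -1.9]
finger_gap: 0.335
grasp_force: 45.0
```

Emit:
play_rows:
  delta_pos:
    - [0.44,0.57,0]
    - [0.44,0.57,0]
    - [0.44,0.57,0]
    - [0.44,0.57,0]
    - [0.44,0.57,0]
    - [0.44,0.57,0]
    - [0.44,0.57,0]
    - [0,0,0]
  delta_rot:
    - [0,0,-0.16]
    - [0,0,-0.16]
    - [0,0,-0.16]
    - [0,0,-0.16]
    - [0,0,-0.16]
    - [0,0,-0.16]
    - [0,0,-0.16]
    - [0,0,0]
  jaw: [-1,-1,-1,-1,-1,-1,-1,-1]

```text
time_s: 14.38
tcp_pos: [657.2, -89.3, 218.2]
eef_rot: [-3.029, -0.105, -0.777]
ft_force: [-1.5, -0.8, -2.6]
finger_gap: 0.335
grasp_force: 45.0
```

Run:
```python
from df import *; from plan import *; s=arm.sense();x=s["tcp_pos"];T=R.from_rotvec(s["eef_rot"]);print(x,s["finger_gap"],s["grasp_force"],s["time_s"])
crown(215,300,(680,800,-150,-30))
H=lean(.065,.5,0);print("rot err units",units(T,H))
a=cv2.imread("pics/side_l.png")[80:280,270:470];b=cv2.imread("pics/wrist_l.png")[:300]
cv2.imwrite("pics/c2.png",np.hstack([cv2.resize(a,(400,400)),cv2.resize(b,(400,400))]))
```

```text
[657.19621332 -89.32671776 218.15653516] 0.33476820570462285 44.98347769418615 14.375
scene 296 top 264.3 [716.7 -86.  261.5] rect ((733.6959228515625, -84.71510314941406), (107.62030792236328, 30.421485900878906), 5.266078472137451)
side 157 top 264.4 [712.9 -90.9 261.3] rect ((734.4835815429688, -87.94808959960938), (104.69850158691406, 35.215972900390625), 3.5869970321655273)
wrist 10785 top 262.8 [714.9 -86.7 260.7] rect ((728.79345703125, -85.78425598144531), (99.37287902832031, 30.121212005615234), 3.6490588188171387)
rot err units [ 0.03600951  0.02093841 -0.03054871]
```

View pics/c2.png

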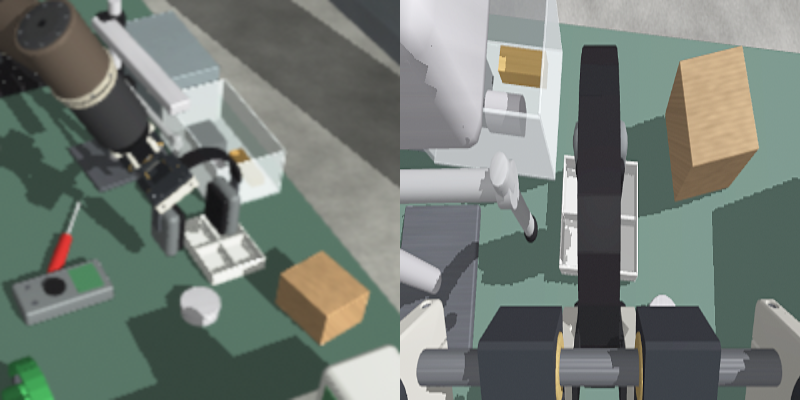

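The side view shows the defenders upright with the cups clear above the tray. In the wrist view the band (600,200) is in line with the bar's free end and the knob (500,175). Before moving in I check the wrist camera's clearance to the lamp.

Run:
```python
from h import *; from plan import *
s=arm.sense();T=R.from_rotvec(s["eef_rot"]);c=camera("wrist");Rc=cv2.Rodrigues(np.array(c["rvec"],float))[0]
o=-Rc.T@np.array(c["tvec"],float).ravel();st=R.from_euler('z',.065);print("cam world",o,"tool",T.inv().apply(o-s["tcp_pos"]))
print("cam in stand",st.inv().apply(o-[695,232,0]))
# visible arm points in scene/side near lamp zone x-range (beyond tool)
for n in("scene","side"):
    W=world(camera(n)).reshape(-1,3);W=W[~np.isnan(W[:,0])];S=st.inv().apply(W-[695,232,0])
    m=(S[:,1]>-560)&(S[:,1]<-295)&(S[:,2]>270)&(S[:,2]<480);P=S[m]
    for z in range(270,480,30):
        Q=P[(P[:,2]>=z)&(P[:,2]<z+30)]
        if len(Q): print(n,z,"max x",Q[:,0].max().round(),"y",Q[:,1].min().round(),Q[:,1].max().round())
```

```text
cam world [650.38507648 -90.9140979  383.58960722] tool [  73.98798053    0.45034276 -147.47581444]
cam in stand [ -65.49534711 -319.33425361  383.58960722]
scene 270 max x -54.0 y -417.0 -329.0
scene 300 max x -62.0 y -417.0 -337.0
scene 360 max x -130.0 y -366.0 -350.0
scene 390 max x -108.0 y -367.0 -319.0
scene 420 max x -118.0 y -366.0 -320.0
scene 450 max x -135.0 y -366.0 -325.0
side 270 max x -54.0 y -421.0 -295.0
side 300 max x -63.0 y -425.0 -296.0
side 330 max x -22.0 y -362.0 -297.0
side 360 max x -97.0 y -369.0 -326.0
side 390 max x -112.0 y -372.0 -327.0
side 420 max x -124.0 y -371.0 -326.0
side 450 max x -141.0 y -371.0 -312.0
```

Emit:
play_rows:
  delta_pos:
    - [-0.28,0.3,0]
    - [-0.03,0.5,0]
    - [-0.03,0.5,0]
    - [-0.03,0.5,0]
    - [-0.03,0.5,0]
    - [-0.03,0.5,0]
  delta_rot:
    - [0,0,0]
    - [0,0,0]
    - [0,0,0]
    - [0,0,0]
    - [0,0,0]
    - [0,0,0]
  jaw: [-1,-1,-1,-1,-1,-1]

```text
time_s: 15.42
tcp_pos: [644.2, -6.4, 219.8]
eef_rot: [-3.028, -0.101, -0.781]
ft_force: [-0.3, 0.3, -0.7]
finger_gap: 0.334
grasp_force: 45.0
```

Emit:
play_rows:
  delta_pos:
    - [-0.03,0.5,0]
    - [-0.03,0.5,0]
    - [-0.03,0.5,0]
    - [-0.03,0.5,0]
    - [-0.03,0.5,0]
    - [-0.03,0.5,0]
    - [-0.03,0.5,0]
    - [0,0,0]
  delta_rot:
    - [0,0,0]
    - [0,0,0]
    - [0,0,0]
    - [0,0,0]
    - [0,0,0]
    - [0,0,0]
    - [0,0,0]
    - [0,0,0]
  jaw: [-1,-1,-1,-1,-1,-1,-1,-1]

```text
time_s: 16.42
tcp_pos: [638.1, 98.9, 219.8]
eef_rot: [-3.027, -0.103, -0.781]
ft_force: [-0.0, 0.1, -2.6]
finger_gap: 0.333
grasp_force: 45.0
```

Run:
```python
from df import *; from plan import *; s=arm.sense();x=s["tcp_pos"];T=R.from_rotvec(s["eef_rot"]);print(x,s["ft_force"],s["time_s"],s["joint_pos"].round(2),units(T,lean(.065,.5,0)))
for n in("side","wrist"):
    c=camera(n);cv2.imwrite(f"pics/{n}_3.png",c["pixels"][...,::-1])
crown(215,300,(672,800,40,180))
a=cv2.imread("pics/side_3.png")[60:260,270:470];b=cv2.imread("pics/wrist_3.png")[:300]
cv2.imwrite("pics/c3.png",np.hstack([cv2.resize(a,(400,400)),cv2.resize(b,(400,400))]))
```

```text
[638.05971361  98.86859475 219.79260811] [-0.04186868  0.11470759 -2.60115858] 16.425 [ 0.52  0.07 -0.74  0.64 -0.37  0.56] [ 0.02977571  0.04639726 -0.0227034 ]
scene 104 top 266.6 [690.4 100.5 263.6] rect ((687.2877807617188, 109.01066589355469), (29.21477699279785, 50.575653076171875), 0.3103907108306885)
side 72 top 266.8 [692.4  93.5 263.5] rect ((688.8054809570312, 110.42753601074219), (38.501277923583984, 121.97801208496094), 8.654337882995605)
wrist 5328 top 264.3 [689.8 101.1 262.2] rect ((689.23388671875, 101.20709228515625), (35.87593460083008, 29.873506546020508), 3.6945395469665527)
```

View pics/c3.png

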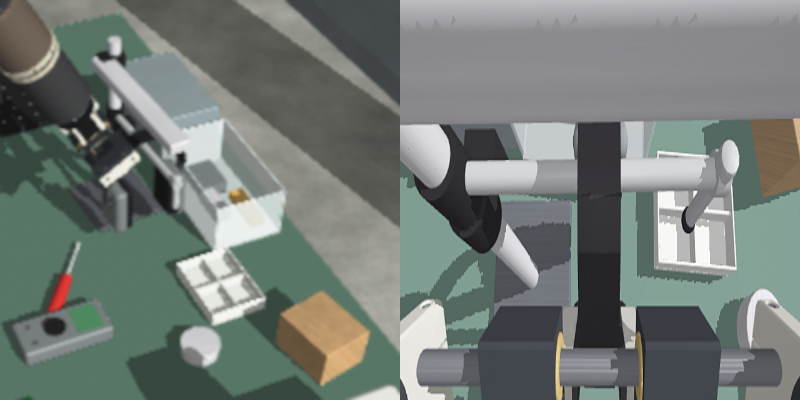

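The wrist view shows the band (600,200) passing over the bar midway between the post and the knob, with the lamp clear. I lower it now.

Emit:
play_rows:
  delta_pos:
    - [0.1,0,-0.2]
    - [0.1,0,-0.2]
    - [0.05,0,-0.15]
    - [0,0,-0.1]
    - [0,0,0]
  delta_rot:
    - [0,0,0]
    - [0,0,0]
    - [0,0,0]
    - [0,0,0]
    - [0,0,0]
  jaw: [-1,-1,-1,-1,-1]

```text
time_s: 17.3
tcp_pos: [645.3, 98.3, 199.5]
eef_rot: [-3.029, -0.102, -0.779]
ft_force: [-0.4, -0.2, -1.6]
finger_gap: 0.338
grasp_force: 45.0
```

Emit:
play_rows:
  delta_pos:
    - [0,0,-0.07]
    - [0,0,0]
  delta_rot:
    - [0,0,0]
    - [0,0,0]
  jaw: [-1,-1]

```text
time_s: 17.55
tcp_pos: [645.4, 98.6, 197.9]
eef_rot: [-3.028, -0.103, -0.78]
ft_force: [0.1, 0.1, -1.3]
finger_gap: 0.334
grasp_force: 45.0
```

Emit:
play_rows:
  delta_pos:
    - [0,0,-0.07]
    - [0,0,0]
  delta_rot:
    - [0,0,0]
    - [0,0,0]
  jaw: [-1,-1]

```text
time_s: 17.8
tcp_pos: [645.4, 98.6, 195.7]
eef_rot: [-3.028, -0.103, -0.78]
ft_force: [-0.6, -0.3, -1.8]
finger_gap: 0.336
grasp_force: 45.0
```

Emit:
play_rows:
  delta_pos:
    - [0,0,-0.07]
    - [0,0,0]
  delta_rot:
    - [0,0,0]
    - [0,0,0]
  jaw: [-1,-1]

```text
time_s: 18.05
tcp_pos: [645.9, 98.8, 194.3]
eef_rot: [-3.027, -0.102, -0.782]
ft_force: [-0.4, 0.1, 1.7]
finger_gap: 0.336
grasp_force: 45.0
```

Emit:
play_rows:
  delta_pos:
    - [0,0,-0.05]
    - [0,0,0]
  delta_rot:
    - [0,0,0]
    - [0,0,0]
  jaw: [-1,-1]

```text
time_s: 18.3
tcp_pos: [646.3, 98.9, 193.4]
eef_rot: [-3.026, -0.102, -0.783]
ft_force: [1.2, -0.8, 5.1]
finger_gap: 0.333
grasp_force: 45.0
```

Emit:
play_rows:
  delta_pos:
    - [0,0,0.03]
    - [0,0,0]
    - [0,0,0]
    - [0,0,0]
    - [0,0,0]
    - [0,0,0]
  delta_rot:
    - [0,0,0]
    - [0,0,0]
    - [0,0,0]
    - [0,0,0]
    - [0,0,0]
    - [0,0,0]
  jaw: [-1,-0.2,0,0.3,0.6,0.6]

```text
time_s: 19.05
tcp_pos: [645.4, 98.6, 193.0]
eef_rot: [-3.028, -0.103, -0.78]
ft_force: [1.3, -0.5, 0.2]
finger_gap: 0.763
grasp_force: 0.0
```

Emit:
play_rows:
  delta_pos:
    - [0,0,0]
    - [-0.1,0,0.18]
    - [-0.15,0,0.28]
    - [-0.2,0,0.37]
    - [-0.3,0,0.55]
    - [-0.4,0,0.6]
    - [-0.5,0,0.6]
    - [-0.5,0,0.4]
  delta_rot:
    - [0,0,0]
    - [0,0,0]
    - [0,0,0]
    - [0,0,0]
    - [0,0,0]
    - [0,0,0]
    - [0,0,0]
    - [0,0,0]
  jaw: [0.6,0.6,0.6,0.6,0.6,0.6,0.6,0.6]

```text
time_s: 20.05
tcp_pos: [580.7, 98.8, 283.5]
eef_rot: [-3.027, -0.102, -0.781]
ft_force: [-0.2, -0.2, -0.3]
finger_gap: 0.801
grasp_force: 0.0
```

Run:
```python
from df import *; from plan import *; s=arm.sense();print(s["tcp_pos"],s["ft_force"],s["time_s"],s["finger_gap"])
c=camera("side");cv2.imwrite("pics/side_4.png",c["pixels"][...,::-1])
c=camera("wrist");cv2.imwrite("pics/wrist_4.png",c["pixels"][...,::-1])
crown(215,260,(600,800,40,180))
a=cv2.imread("pics/side_4.png")[60:260,270:470];b=cv2.imread("pics/wrist_4.png")[:300]
cv2.imwrite("pics/c4.png",np.hstack([cv2.resize(a,(400,400)),cv2.resize(b,(400,400))]))
```

```text
[580.68642581  98.7951036  283.5275983 ] [-0.15871475 -0.21534235 -0.3352781 ] 20.05 0.8008826176431919
scene 228 top 242.7 [700.9 101.4 239.9] rect ((683.5894165039062, 101.69619750976562), (64.58757019042969, 35.10810470581055), 4.180230617523193)
side 150 top 241.7 [701.9  97.6 239.1] rect ((697.3624877929688, 109.06280517578125), (103.24454498291016, 81.1075668334961), 56.89946746826172)
wrist 4488 top 240.0 [703.6 102.3 237.8] rect ((695.2721557617188, 101.76779174804688), (97.48755645751953, 29.53485107421875), 3.5439910888671875)
```

View pics/c4.png

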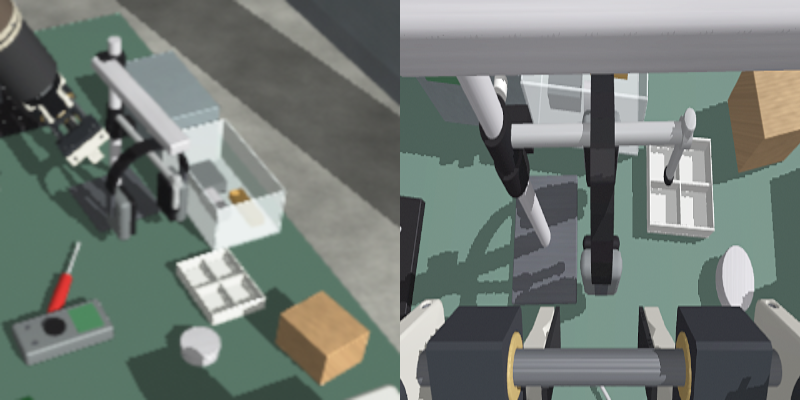

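The defenders hang on the bar at wrist (600,135), upright and released. I back off further, let them settle, and check the hanger and any motion.

Emit:
play_rows:
  delta_pos:
    - [-0.3,0,0.3]
    - [-0.3,0,0.3]
    - [0,0,0]
    - [0,0,0]
    - [0,0,0]
    - [0,0,0]
    - [0,0,0]
    - [0,0,0]
  delta_rot:
    - [0,0,0]
    - [0,0,0]
    - [0,0,0]
    - [0,0,0]
    - [0,0,0]
    - [0,0,0]
    - [0,0,0]
    - [0,0,0]
  jaw: [0.6,0.6,0.6,0.6,0.6,0.6,0.6,0.6]

```text
time_s: 21.3
tcp_pos: [563.0, 98.6, 300.4]
eef_rot: [-3.028, -0.102, -0.78]
ft_force: [0.6, 0.2, 0.1]
finger_gap: 0.802
grasp_force: 0.0
```

Emit:
play_rows:
  delta_pos:
    - [0,0,0]
    - [0,0,0]
    - [0,0,0]
    - [0,0,0]
    - [0,0,0]
    - [0,0,0]
    - [0,0,0]
    - [0,0,0]
  delta_rot:
    - [0,0,0]
    - [0,0,0]
    - [0,0,0]
    - [0,0,0]
    - [0,0,0]
    - [0,0,0]
    - [0,0,0]
    - [0,0,0]
  jaw: [0.6,0.6,0.6,0.6,0.6,0.6,0.6,0.6]

```text
time_s: 22.3
tcp_pos: [563.0, 98.6, 300.5]
eef_rot: [-3.028, -0.102, -0.78]
ft_force: [-0.3, -0.5, -0.0]
finger_gap: 0.802
grasp_force: 0.0
```

```bash
python3 - <<'E'
from df import *
st=.065;cs=np.array([[np.cos(st),np.sin(st)],[-np.sin(st),np.cos(st)]])
prev=None
for i in range(4):
    c=camera("wrist");W=world(c);dk=c["pixels"].max(2)<75
    S=(W[...,:2]-[695,232])@cs.T
    m=dk&(abs(S[...,0])<95)&(S[...,1]>-170)&(S[...,1]<-90)&(W[...,2]>190)&(W[...,2]<255)
    b=(~dk)&(abs(S[...,0])<25)&(S[...,1]>-225)&(S[...,1]<-160)&(W[...,2]>220)&(W[...,2]<236)
    v=np.polyfit(S[b][:,1],S[b][:,0],1); P=np.c_[S[m],W[m][:,2]]
    A=np.c_[2*P[:,0],2*P[:,2],np.ones(len(P))];so=np.linalg.lstsq(A,P[:,0]**2+P[:,2]**2,rcond=None)[0]
    g=cv2.cvtColor(c["pixels"],cv2.COLOR_RGB2GRAY).astype(float)
    print("bar slope",v.round(4),"circle centre x,z",so[:2].round(1),"rad",np.sqrt(so[2]+so[0]**2+so[1]**2).round(1),"ymean",P[:,1].mean().round(1),"imgdiff",None if prev is None else np.abs(g-prev)[:300].mean().round(2)); prev=g
print(arm.sense()["time_s"])
E
python3 bar.py
```

```text
bar slope [-0.0073 -1.8066] circle centre x,z [  2.1 157.4] rad 81.7 ymean -129.9 imgdiff None
bar slope [-0.0055 -1.4379] circle centre x,z [  2.  157.6] rad 81.5 ymean -129.9 imgdiff 0.67
bar slope [-0.0053 -1.3995] circle centre x,z [  2.1 157.4] rad 81.6 ymean -129.9 imgdiff 0.67
bar slope [-0.0059 -1.5373] circle centre x,z [  2.1 157.5] rad 81.6 ymean -129.9 imgdiff 0.67
22.5
bar 190 [ 5.79956174e-02 -9.98316824e-01  6.97091003e+02  1.11703125e+02] hanger 0.0069718175 x at y=112: 697.0737
```

```bash
python3 -c "
from rig import arm
print(arm.finish_job())"
```

```text
the job is handed in; nothing more can be done
None
```

The job is handed in, but no verdict was returned: at my last check the hanger arm was home (about 0.01 rad), with the black ear defenders hanging upright and still about 130 mm from the post and the gripper clear.

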